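Find the soft spring foot by feel and reject it

TASK

One of the three spring-loaded instrument feet on the desk has gone soft. Press their rubber caps straight down by about 5 mm (at least 3, never further than 7) and feel which foot pushes back only about half as hard as the others, then set that foot gently upright in the red tray. Leave the two sound feet standing where they are, and do not disturb the other things on the desk.

Things in the scene. Friction and masses are not known exactly. Their poses are not given: they have to be found in the camera images.
- foot_1: one of three look-alike spring feet standing loose on the desk, cap up, about 170 g; origin: centre of the underside, z up. Aluminium cup 40 mm across, 30 mm high (grip here); above it, on a steel stem, a black rubber cap 32 mm across. Each stem is set differently: the cap's top is 48 to 58 mm above the underside (find it by touch). Which foot is soft differs each time and cannot be seen
- foot_2: one of three look-alike spring feet standing loose on the desk, cap up, about 170 g; origin: centre of the underside, z up. Aluminium cup 40 mm across, 30 mm high (grip here); above it, on a steel stem, a black rubber cap 32 mm across. Each stem is set differently: the cap's top is 48 to 58 mm above the underside (find it by touch). Which foot is soft differs each time and cannot be seen
- foot_3: one of three look-alike spring feet standing loose on the desk, cap up, about 170 g; origin: centre of the underside, z up. Aluminium cup 40 mm across, 30 mm high (grip here); above it, on a steel stem, a black rubber cap 32 mm across. Each stem is set differently: the cap's top is 48 to 58 mm above the underside (find it by touch). Which foot is soft differs each time and cannot be seen
- foot_1_cap (a joint): how far the cap of foot_1 is pressed down, m: 0 free, 0.008 hard stop; the reading is noisy. It moves straight down on a spring, and springs back. 5 mm down a sound foot pushes back with about 15 N (3 N per mm), the one soft foot with about 7 N (1.4 N per mm)
- foot_2_cap (a joint): how far the cap of foot_2 is pressed down, m: 0 free, 0.008 hard stop; the reading is noisy. It moves straight down on a spring, and springs back. 5 mm down a sound foot pushes back with about 15 N (3 N per mm), the one soft foot with about 7 N (1.4 N per mm)
- foot_3_cap (a joint): how far the cap of foot_3 is pressed down, m: 0 free, 0.008 hard stop; the reading is noisy. It moves straight down on a spring, and springs back. 5 mm down a sound foot pushes back with about 15 N (3 N per mm), the one soft foot with about 7 N (1.4 N per mm)
- reject_tray: shallow open red tray, 130 x 130 mm outside, walls 5 mm thick and 22 mm high, floor 5 mm thick, fixed to the desk; origin: centre of its underside, z up, x and y along its sides. Inside 120 x 120 mm
- plug_gauge: bystander: white-handled steel plug gauge, a rod 105 mm long and 15 mm thick, lying flat; origin: middle of its underside
- marker: bystander: white and red marker pen, 112 mm long, 16 mm thick, lying flat; origin: middle of its underside
- screwdriver: bystander: small red-handled screwdriver, 143 mm long, 11 mm thick, lying flat; origin: middle of its underside

How it is judged (in metres and radians):
On the way, in this order (a step that is already met when the one before it is completed fails the run):
1. the cap of a foot standing on the desk is pressed down by 3 to 7 mm (((value of joint foot_1_cap between 0.003 and 0.007 m and height (world z) of foot_1 below 0.004 m) or (value of joint foot_2_cap between 0.003 and 0.007 m and height (world z) of foot_2 below 0.004 m) or (value of joint foot_3_cap between 0.003 and 0.007 m and height (world z) of foot_3 below 0.004 m))), for 0.2 s.
2. a foot is lifted off the desk (height (world z) of any of foot_1, foot_2, foot_3 above 0.015 m), for 0.1 s.
At the end, for the whole second after the job is handed in: The soft foot (known to the judge by its unloaded cap sagging a hair deeper, over 0.05 mm) stands upright (within 0.1 rad) and at rest on the floor of the red tray, wholly inside its walls; both sound feet stand upright at rest within 25 mm of where they stood (((x of foot_1 in the frame of reject_tray between -0.045 and 0.045 m and y of foot_1 in the frame of reject_tray between -0.045 and 0.045 m and z of foot_1 in the frame of reject_tray between 0.002 and 0.009 m and value of joint foot_1_cap above 5e-05 m and value of joint each of foot_2_cap, foot_3_cap below 5e-05 m and distance of each of foot_2, foot_3 from where it was at the start of the episode below 0.025 m) or (x of foot_2 in the frame of reject_tray between -0.045 and 0.045 m and y of foot_2 in the frame of reject_tray between -0.045 and 0.045 m and z of foot_2 in the frame of reject_tray between 0.002 and 0.009 m and value of joint foot_2_cap above 5e-05 m and value of joint each of foot_1_cap, foot_3_cap below 5e-05 m and distance of each of foot_1, foot_3 from where it was at the start of the episode below 0.025 m) or (x of foot_3 in the frame of reject_tray between -0.045 and 0.045 m and y of foot_3 in the frame of reject_tray between -0.045 and 0.045 m and z of foot_3 in the frame of reject_tray between 0.002 and 0.009 m and value of joint foot_3_cap above 5e-05 m and value of joint each of foot_1_cap, foot_2_cap below 5e-05 m and distance of each of foot_1, foot_2 from where it was at the start of the episode below 0.025 m)) and angle between each of foot_1, foot_2, foot_3's own z axis and vertical below 0.1 rad and linear speed of each of foot_1, foot_2, foot_3 below 0.02 m/s); the robot touches nothing.
It fails at once if a cap is pressed further than 7 mm (value of joint any of foot_1_cap, foot_2_cap, foot_3_cap above 0.007 m).
It fails at once if a foot strikes or is pushed into the tray with more than 60 N (contact force between any of foot_1, foot_2, foot_3 and reject_tray above 60 N).
It fails at once if the plug gauge, marker or screwdriver is moved by more than 30 mm (distance of any of plug_gauge, marker, screwdriver from where it was at the start of the episode above 0.03 m).
It also fails if it takes over 67 s, if anything falls off the work surface, if the arm or the gripper's body presses on something with over 40 N, if the wrist force passes 120 N, or if a joint passes its speed limit or range.

ROBOT

A 6-joint arm with a two-finger parallel gripper is mounted at the origin on the work surface; the furniture and walls round the work are solid. World frame = base frame: x ahead of the robot, y to its left, z up, the work surface at z = 0. Lengths are in mm, angles in rad, forces in N, time in s.
With the tool pointing down it reaches from about 350 to 875 mm from the base axis. Payload 4.2 kg.
Tool frame: the origin (TCP) lies where the fingers leave the gripper's body, on its centre line; the fingertips stand 73 mm ahead of it and the grasp point (between the pads) lies 54 mm ahead of it; z points along the fingers, y is the direction in which the jaws open and shut (so a half turn about z gives the same grasp; the last joint's range is limited). The gripper opens to 85 mm and grips with 20 to 120 N. Pads are 22 mm wide; open, the fingers measure 114 mm over their backs; the gripper's body (76 mm by 85 mm) begins 54 mm behind the grasp point. The pads swing forward as they close: fully open they stand 13 mm farther back than shut.
Start: joints at [1.395, 0.385, 0.008, 0, -1.194, -0.259], TCP at [263.235, 566.84, 303.912] pointing down, gripper open.
Joint ranges: [-3.14, 3.14], [-1.21, 2.06], [-1.07, 1.41], [-3.16, 2.05], [-2.99, -0.16], [-3.1, 3.1]. Speed limits (rad/s): [2.79, 2.79, 3.14, 3.14, 3.14, 3.14].

INTERFACE

Orientations are given as a unit quaternion [x, y, z, w].
In Python, from bench import arm gives the robot as it stands.
- The arm moves only by the tool apply_moves, never from a script. Its argument "increments" is a list that holds one entry, the list of rows, each a list of 7 numbers: the shift along the tool's x, y, z scaled (see below), then the turn, a rotation vector about the tool's x, y, z scaled (see below), then the gripper's target within -1 to 1 (fully open at 1, half-way at 0, shut at -1). A call has 1 to 10 rows; each row is the pose to reach, as a shift and turn from the pose commanded when the call began, along the tool's axes at that moment; what a row does not reach only later rows make up. The controller multiplies each number of a shift by 100 mm and each number of a turn by 0.5 rad. A row lasts 1/10 s, in which the tool goes at most 50 mm and 8.59 degrees, less where a joint would pass 70% of its speed; a pose out of reach is approached as far as the arm can. A call with a number of a shift or a turn outside -1 to 1 is refused whole. A call with a gripper value outside its range is refused whole. The fingers move at their own pace and stop on an object; the grip force is fixed at half the most. Time passes only in rows, so rows that repeat a pose let the fingers close. It gives the time, the measured TCP pose, the force and the opening at its end, in the units of the state.
- arm.read_state(): the state, without advancing time (a new reading comes with each control period).
- arm.get_image(name): name is "side" or "top"; returns a dict with "img" (420x560x3 uint8, red, green, blue), "fx", "fy", "cx", "cy" (pixels), "pose" (4x4, takes a point from camera to world coordinates). Camera axes: x right, y up, looking along -z (the intrinsics and any distortion apply to the point x, -y, -z); pixel columns grow to the right and rows downward; lengths in mm; the calibration is good to about 2 mm. A picture is of the moment at which its call begins. There is no depth.
- arm.job_done(): hands the job in, once; it reports no verdict.
Trained networks look in a picture, given as the dict that the camera call returned (one of the last four; its "shot" number tells which), for a name from the list of things; names that differ only in an ending like _2 or _b are one class to them, and where a whole thing is asked for, a point or a joint stands for the part that bears it (a point fixed in the world has none). Each returns a list of dicts, best first, with "conf" (0 to 1); they miss things now and then, are a little off and sometimes report something else, mostly with a low value. They report only what shows in the picture. A call takes as long as a camera call.
- arm.outline_of(label, picture): "pixels" (420x560 bool, what is visible of it) and "box" ([centre column, centre row, width, height] in pixels, round what is visible of it).
- arm.mark_of(label, picture): "at" ([column, row] in pixels: a listed point, or the origin of a listed thing).
The state is a dict: "clock": time; "joints": joint angles; "joint_vel": joint speeds; "joint_efforts": joint torques, N m; "position": TCP position; "ee_rot": TCP orientation; "contact_force": force on the tool from outside, world axes, zero at the start; "wrist_torque": the same for the moment, N m; "gripper_width": finger opening in mm.
Only numpy, scipy, OpenCV 4.12 (cv2) and the standard library are available. Lean on these libraries where they do the work, as an engineer would, in place of code of your own. Each camera call takes 0.05 s, during which the arm holds its last target.

## Working session

There is one attempt and no reset: what is moved stays moved. The work goes in short steps, Python scripts to look and compute and a tool call to move; the robot and the scene stay as the last step left them, time stands still between calls to the robot, and variables do not carry over. Pictures are saved under pics/ and viewed, and the job is handed in when it is done.

Besides the shell and the picture viewer there is one more tool, called after "Call:" as a command line: name --argument value ..., lists and objects as JSON in quotes. apply_moves: Moves the arm, as the interface text tells. Shifts and turns lie within -1 to 1; 1 stands for 100 mm of shift or 0.5 rad of turn. Its arguments: {"type":"object","properties":{"increments":{"type":"array"}},"required":["increments"]}

```bash
mkdir -p pics; ls
cat > h.py <<'E'
import numpy as np,cv2
from bench import arm
def ray(p,u,v):
    P=np.array(p["pose"]);d=np.array([(u-p["cx"])/p["fx"],-(v-p["cy"])/p["fy"],-1.])
    return P[:3,3],P[:3,:3]@d
def at_z(p,u,v,z):
    o,d=ray(p,u,v);return o+d*(z-o[2])/d[2]
def proj(p,X):
    P=np.array(p["pose"]);c=P[:3,:3].T@(np.array(X)-P[:3,3])
    return p["cx"]+p["fx"]*c[0]/-c[2],p["cy"]+p["fy"]*c[1]/c[2]
E
python3 - <<'E'
from h import *
s=arm.read_state();print(s)
for n in("top","side"):
    p=arm.get_image(n);cv2.imwrite(f"pics/{n}0.png",p["img"][:,:,::-1])
    print(n,[k for k in p],p["fx"],p["cx"],p["cy"],np.round(p["pose"],3).tolist(),{k:p[k] for k in p if 'dist' in k})
    for l in("foot_1","reject_tray","plug_gauge","marker","screwdriver"):
        print(l,[(np.round(m["at"],1).tolist(),round(m["conf"],2)) for m in arm.mark_of(l,p)])
        print('  o',[(np.round(m["box"],1).tolist(),round(m["conf"],2)) for m in arm.outline_of(l,p)])
E
```

```text
pics
{'clock': 0.0, 'joints': array([ 1.39457261e+00,  3.85561575e-01,  6.64185867e-03, -4.79314238e-04,
       -1.19399077e+00, -2.58593410e-01]), 'joint_vel': array([ 0.00170106, -0.0001941 ,  0.00301506, -0.00013048,  0.00051852,
       -0.00134764]), 'joint_efforts': array([ 6.74414914e-04, -3.92291522e+01,  1.88404280e+01,  4.18637574e+00,
       -4.60379742e-03,  8.24951030e-06]), 'position': array([263.08432668, 566.47365387, 302.82757232]), 'ee_rot': array([ 9.76440055e-01, -2.15786127e-01, -1.79038284e-04,  1.06535586e-03]), 'contact_force': array([-0.25211591, -0.34645472, -0.03847489]), 'wrist_torque': array([-0.03556077, -0.02555385,  0.0613379 ]), 'gripper_width': 85.3099556955941}
top ['img', 'fx', 'fy', 'cx', 'cy', 'pose', 'shot'] 405.5214311710431 282.3423198936831 206.77139047281594 [[-0.025, 0.991, -0.132, 464.198], [-1.0, -0.024, 0.011, 37.17], [0.008, 0.132, 0.991, 918.154], [0.0, 0.0, 0.0, 1.0]] {}
foot_1 [([360.4, 232.0], 0.83), ([225.2, 240.0], 0.66), ([296.5, 211.1], 0.63)]
  o [([363.9, 232.4, 21.1, 21.1], 0.88), ([223.1, 237.7, 18.7, 17.3], 0.68), ([297.1, 2
[... 455 characters left out ...]
71579764 [[-0.981, 0.122, -0.152, 401.373], [-0.194, -0.598, 0.778, 911.808], [0.004, 0.792, 0.61, 724.676], [0.0, 0.0, 0.0, 1.0]] {}
foot_1 [([291.3, 240.3], 0.72), ([281.0, 205.0], 0.64), ([306.4, 176.9], 0.52)]
  o [([292.9, 231.8, 14.2, 22.0], 0.75), ([284.1, 196.0, 15.7, 17.0], 0.7), ([307.6, 171.6, 17.0, 18.6], 0.52)]
reject_tray [([320.3, 288.3], 0.8)]
  o [([319.6, 286.8, 61.7, 56.5], 0.87), ([283.8, 190.2, 8.4, 9.9], 0.64), ([282.1, 194.4, 16.4, 18.6], 0.21)]
plug_gauge [([316.1, 161.1], 0.61)]
  o [([313.8, 157.3, 5.7, 16.6], 0.63)]
marker [([249.5, 180.6], 0.63)]
  o []
screwdriver [([239.9, 218.1], 0.62)]
  o [([249.3, 210.3, 14.1, 10.3], 0.66), ([313.6, 158.2, 7.5, 16.9], 0.28)]
```

Run:
```python
from h import *
for n in("top","side"):
    im=cv2.imread(f"pics/{n}0.png")
    c=im[130:330,110:480] if n=="top" else im[110:350,180:400]
    f=2.1 if n=="top" else 2.5
    cv2.imwrite(f"pics/{n}0c.png",cv2.resize(c,None,fx=f,fy=f,interpolation=cv2.INTER_CUBIC))
```

```text
(no output)
```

View pics/top0c.png

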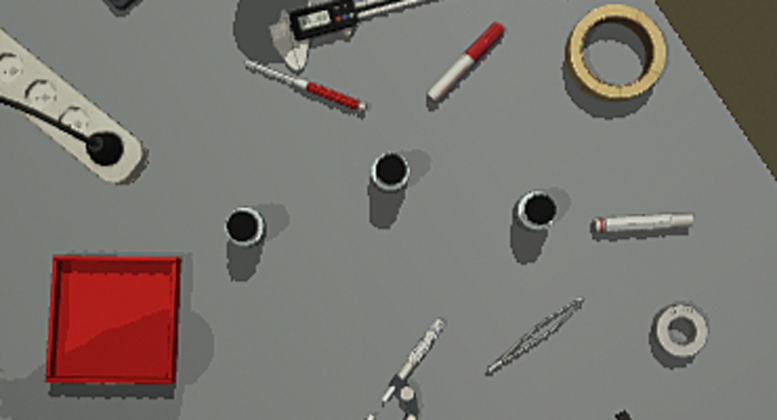

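View pics/side0c.png

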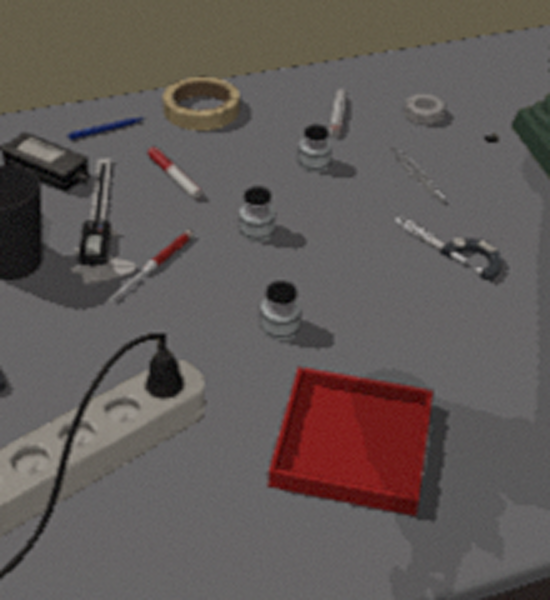

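View pics/top0.png

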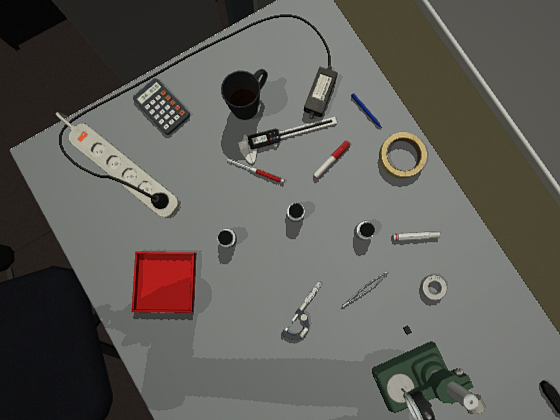

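```bash
cat >> h.py <<'E'
def capcentre(p,u,v,r=12):
    g=p["img"].astype(int).max(2);k=6
    u0=int(u)-r;v0=int(v)-r
    w=cv2.resize(g[v0:v0+2*r+1,u0:u0+2*r+1].astype(np.uint8),None,fx=k,fy=k,interpolation=cv2.INTER_CUBIC)
    m=(w<38).astype(np.uint8)
    n,l,st,ce=cv2.connectedComponentsWithStats(m)
    c=[(np.hypot(*(ce[i]-r*k-3)),i) for i in range(1,n) if st[i,4]>40*k*k*0.5]
    i=min(c)[1];return (ce[i]+.5)/k-.5+[u0,v0],st[i,2:]/k
E
python3 - <<'E'
from h import *
T=arm.get_image("top");S=arm.get_image("side")
print(T["fy"],S["fy"])
for t,s in (((227,237),(292,227)),((296,211),(283,189)),((366,230),(307,163))):
    try:
        a,sa=capcentre(T,*t);b,sb=capcentre(S,*s)
    except Exception as e: print(e);continue
    o1,d1=ray(T,*a);o2,d2=ray(S,*b)
    k=np.linalg.lstsq(np.c_[d1,-d2],o2-o1,rcond=None)[0]
    print(a,sa,b,sb,o1+k[0]*d1,np.linalg.norm(o1+k[0]*d1-o2-k[1]*d2))
    print("  at z 53 top",at_z(T,*a,53),"side",at_z(S,*b,53))
# mask check on cup: base marks
for p in(T,S):
    for m in arm.mark_of("foot_1",p): print(at_z(p,*m["at"],0))
    for m in arm.mark_of("reject_tray",p)[:1]: print('tray',at_z(p,*m["at"],0))
    im=p["img"].astype(int);r=((im[:,:,0]>90)&(im[:,:,1]<60)).astype(np.uint8)
    n,l,st,ce=cv2.connectedComponentsWithStats(r);i=1+np.argmax(st[1:,4])
    c=max(cv2.findContours((l==i).astype(np.uint8),0,1)[0],key=cv2.contourArea)
    q=cv2.approxPolyDP(cv2.convexHull(c),4,True)[:,0];print(q.tolist());print([np.round(at_z(p,*x,22)[:2]).tolist() for x in q])
E
```

```text
405.5214311710431 405.3627095235577
[224.86887232 237.34758267] [ 14.16666667  13.83333333 905.5       ] [292.1498358  226.76610459] [ 11.16666667   8.16666667 439.83333333] [517.26269817 152.30717468  47.65792402] 1.2290552608059027
  at z 53 top [516.93705026 151.60060091  53.        ] side [517.5748542  158.30942382  53.        ]
[295.68174094 210.33367951] [ 13.66666667  14.16666667 882.66666667] [282.59331502 188.08946886] [  9.66666667   6.5        303.33333333] [571.42378572  -0.92900343  51.20270721] 1.2327824844765434
  at z 53 top [571.20149416  -0.85001905  53.        ] side [572.22174313   1.43142403  53.        ]
[366.76020535 229.43738756] [ 14.33333333  13.66666667 895.5       ] [306.0943692  162.75388763] [  8.66666667   5.5        221.5       ] [ 526.76500217 -153.04934417   46.96892505] 0.8157722567491414
  at z 53 top [ 526.33186139 -151.73248425   53.        ] side [ 526.46160571 -143.57232581   53.        ]
[ 522.41038962 -148.43266748    0.        ]
[575.24418571  -5.65792506   0.        ]
[510.36884243 159.0545626    0.        ]
tray [431.47620062 291.88250484   0.        ]
[[193, 253], [191, 312], [132, 311], [135, 252]]
[[486.0, 226.0], [360.0, 229.0], [366.0, 356.0], [492.0, 353.0]]
[573.58358092   8.95315028   0.        ]
[518.78587325 139.26229063   0.        ]
[679.0562031   82.25823227   0.        ]
[ 526.13635406 -133.24518632    0.        ]
tray [423.45758264 293.32182791   0.        ]
[[299, 257], [352, 266], [346, 309], [288, 299]]
[[488.0, 228.0], [362.0, 232.0], [367.0, 359.0], [491.0, 357.0]]
```

Call:
apply_moves --increments '[[[0.25,0.16,0.1,0,0,-0.22,-1],[0.5,0.33,0.25,0,0,-0.44,-1],[0.75,0.5,0.4,0,0,-0.66,-1],[0.96,0.65,0.5,0,0,-0.87,-1]]]'

```text
clock: 1.8
position: [323.3, 465.9, 252.9]
ee_rot: [1.0, 0.002, -0.0, 0.001]
contact_force: [0.0, 0.4, 0.6]
gripper_width: 28.2
```

Call:
apply_moves --increments '[[[0.25,0.4,0.1,0,0,0,-1],[0.5,0.8,0.2,0,0,0,-1]]]'

```text
clock: 2.0
position: [373.4, 386.5, 233.7]
ee_rot: [1.0, 0.001, 0.0, -0.0]
contact_force: [1.0, 0.4, -0.1]
gripper_width: 0.0
```

Call:
apply_moves --increments '[[[0.25,0.4,0.1,0,0,0,-1],[0.5,0.8,0.2,0,0,0,-1]]]'

```text
clock: 2.2
position: [423.7, 306.0, 213.9]
ee_rot: [1.0, 0.001, 0.0, -0.0]
contact_force: [1.0, 1.1, -0.5]
gripper_width: -0.1
```

Call:
apply_moves --increments '[[[0.25,0.4,0.1,0,0,0,-1],[0.5,0.8,0.2,0,0,0,-1]]]'

```text
clock: 2.4
position: [473.8, 225.9, 193.9]
ee_rot: [1.0, 0.0, 0.0, -0.0]
contact_force: [0.1, 0.6, 0.1]
gripper_width: 0.1
```

Call:
apply_moves --increments '[[[0.22,0.37,0.2,0,0,0,-1],[0.43,0.74,0.39,0,0,0,-1],[0.43,0.74,0.39,0,0,0,-1]]]'

```text
clock: 2.7
position: [516.2, 149.0, 152.2]
ee_rot: [1.0, -0.003, -0.002, 0.001]
contact_force: [-0.3, 0.3, -0.8]
gripper_width: 0.2
```

Run:
```python
from h import *
for n in("top","side"):
    p=arm.get_image(n);s=arm.read_state();t=s["position"]-[0,0,73]
    u,v=proj(p,t);print(n,u,v,proj(p,t-[0,0,13]))
    im=p["img"][:,:,::-1].copy();c=im[int(v)-50:int(v)+50,int(u)-65:int(u)+65]
    cv2.imwrite(f"pics/{n}1.png",cv2.resize(c,None,fx=6,fy=6,interpolation=cv2.INTER_CUBIC))
```

```text
top 223.426067863493 236.88652172643032 (np.float64(224.27286522010513), np.float64(237.25206868699408))
side 293.2935397314987 216.62804096726518 (np.float64(293.17066877566134), np.float64(220.63595981972955))
```

View pics/side1.png

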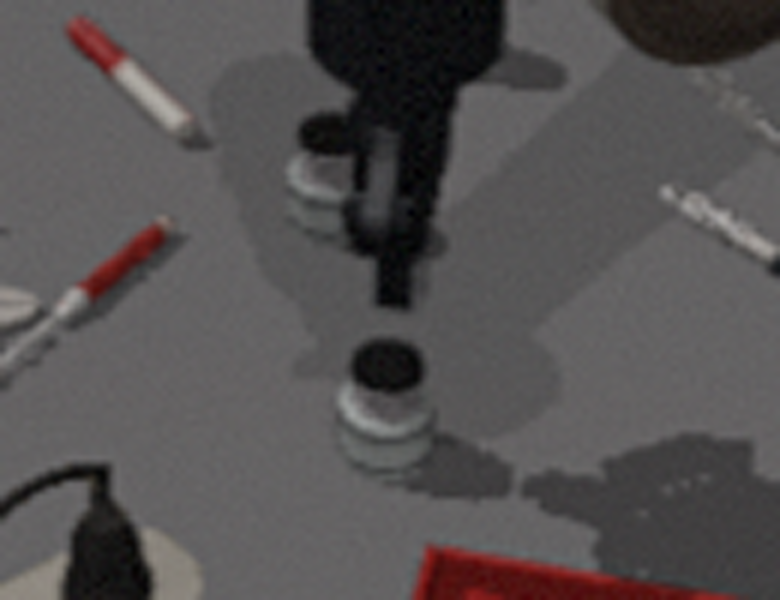

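View pics/top1.png

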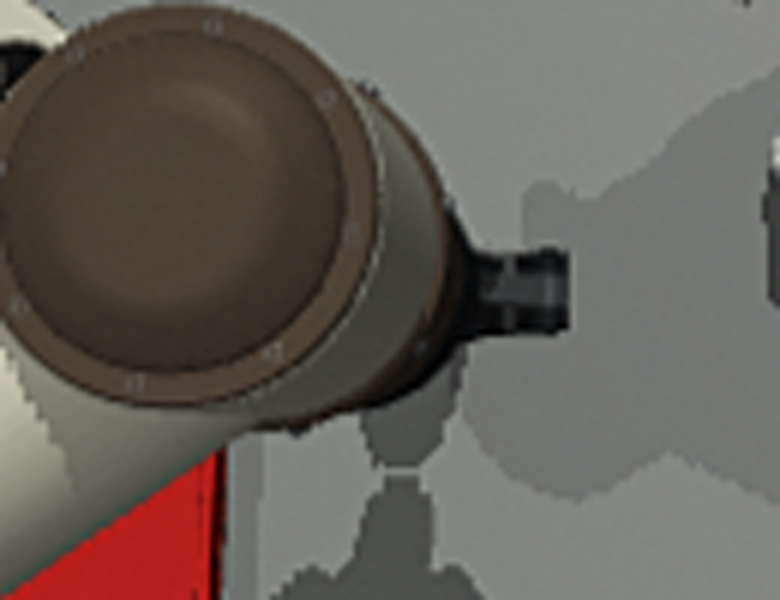

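Call:
apply_moves --increments '[[[0.01,-0.03,0.09,0,0,0,-1],[0.01,-0.03,0.16,0,0,0,-1],[0.01,-0.03,0.16,0,0,0,-1],[0.01,-0.03,0.16,0,0,0,-1]]]'

```text
clock: 3.2
position: [516.7, 157.3, 138.8]
ee_rot: [1.0, 0.001, -0.0, 0.0]
contact_force: [1.2, -0.2, 0.3]
gripper_width: 0.0
```

Run:
```python
from h import *
for i in range(3):
    s=arm.read_state();print(s["clock"],s["position"],s["contact_force"])
```

```text
3.2 [516.65376547 157.31494113 138.84235929] [ 1.15747103 -0.15773336  0.29799072]
3.2 [516.65376547 157.31494113 138.84235929] [ 1.15747103 -0.15773336  0.29799072]
3.2 [516.65376547 157.31494113 138.84235929] [ 1.15747103 -0.15773336  0.29799072]
```

Call:
apply_moves --increments '[[[0,0.05,0.0,0,0,0,-1],[0,0.05,0.05,0,0,0,-1],[0,0.05,0.05,0,0,0,-1]]]'

```text
clock: 3.5
position: [516.6, 151.2, 133.4]
ee_rot: [1.0, -0.0, -0.0, 0.0]
contact_force: [0.0, -0.3, 0.2]
gripper_width: 0.3
```

Call:
apply_moves --increments '[[[0,0,0.02,0,0,0,-1],[0,0,0.02,0,0,0,-1]]]'

```text
clock: 3.7
position: [516.9, 151.4, 131.7]
ee_rot: [1.0, -0.0, -0.0, 0.0]
contact_force: [0.0, 0.1, 0.1]
gripper_width: -0.0
```

Tip now at ~58.9. Stepping down 1.5 mm at a time.

Call:
apply_moves --increments '[[[0,0,0.015,0,0,0,-1],[0,0,0.015,0,0,0,-1]]]'

```text
clock: 3.9
position: [516.9, 151.4, 130.2]
ee_rot: [1.0, 0.0, -0.0, 0.0]
contact_force: [0.1, -0.5, 0.1]
gripper_width: -0.2
```

Call:
apply_moves --increments '[[[0,0,0.015,0,0,0,-1],[0,0,0.015,0,0,0,-1]]]'

```text
clock: 4.1
position: [516.9, 151.4, 128.7]
ee_rot: [1.0, 0.0, -0.0, 0.0]
contact_force: [-0.1, 1.0, -0.1]
gripper_width: 0.3
```

Call:
apply_moves --increments '[[[0,0,0.015,0,0,0,-1],[0,0,0.015,0,0,0,-1]]]'

```text
clock: 4.3
position: [516.9, 151.4, 127.2]
ee_rot: [1.0, 0.0, -0.0, 0.0]
contact_force: [-0.7, -1.0, -1.3]
gripper_width: -0.1
```

Call:
apply_moves --increments '[[[0,0,0.015,0,0,0,-1],[0,0,0.015,0,0,0,-1]]]'

```text
clock: 4.5
position: [516.9, 151.4, 125.7]
ee_rot: [1.0, 0.0, -0.0, 0.0]
contact_force: [1.2, 0.5, 0.2]
gripper_width: -0.2
```

Call:
apply_moves --increments '[[[0,0,0.015,0,0,0,-1],[0,0,0.015,0,0,0,-1]]]'

```text
clock: 4.7
position: [517.0, 151.5, 124.3]
ee_rot: [1.0, 0.0, 0.0, -0.0]
contact_force: [-1.0, -0.1, 0.2]
gripper_width: 0.1
```

Call:
apply_moves --increments '[[[0,0,0.015,0,0,0,-1],[0,0,0.015,0,0,0,-1]]]'

```text
clock: 4.9
position: [517.1, 151.6, 123.2]
ee_rot: [1.0, 0.0, 0.0, 0.0]
contact_force: [-1.0, 0.1, 4.4]
gripper_width: -0.3
```

Call:
apply_moves --increments '[[[0,0,0.015,0,0,0,-1],[0,0,0.03,0,0,0,-1],[0,0,0.03,0,0,0,-1],[0,0,0.03,0,0,0,-1]]]'

```text
clock: 5.3
position: [517.2, 151.5, 121.2]
ee_rot: [1.0, 0.0, 0.0, 0.0]
contact_force: [-3.5, -0.9, 9.5]
gripper_width: 0.2
```

Call:
apply_moves --increments '[[[0,0,0.015,0,0,0,-1],[0,0,0.015,0,0,0,-1],[0,0,0.015,0,0,0,-1]]]'

```text
clock: 5.6
position: [517.3, 151.6, 120.1]
ee_rot: [1.0, 0.001, 0.001, -0.0]
contact_force: [-3.6, -0.3, 12.9]
gripper_width: -0.0
```

Call:
apply_moves --increments '[[[0,0,-0.15,0,0,0,-1],[0,0,-0.3,0,0,0,-1],[0.2,0.36,-0.3,0,0,0,-1],[0.4,0.76,-0.3,0,0,0,-1]]]'

```text
clock: 6.0
position: [557.6, 76.0, 149.0]
ee_rot: [1.0, 0.002, 0.001, -0.0]
contact_force: [1.1, 0.8, -0.5]
gripper_width: -0.1
```

Call:
apply_moves --increments '[[[0.08,0.38,0,0,0,0,-1],[0.143,0.764,0,0,0,0,-1],[0.143,0.764,0.08,0,0,0,-1],[0.143,0.764,0.12,0,0,0,-1],[0.143,0.764,0.144,0,0,0,-1],[0.143,0.764,0.144,0,0,0,-1],[0.143,0.764,0.144,0,0,0,-1]]]'

```text
clock: 6.7
position: [571.3, 0.2, 134.1]
ee_rot: [1.0, 0.001, 0.0, 0.0]
contact_force: [-1.0, 0.1, -0.4]
gripper_width: 0.1
```

Tip ~61 over B. Down.

Call:
apply_moves --increments '[[[0,0.01,0.02,0,0,0,-1],[0,0.01,0.03,0,0,0,-1],[0,0.01,0.03,0,0,0,-1]]]'

```text
clock: 7.0
position: [571.2, -1.7, 130.9]
ee_rot: [1.0, 0.0, -0.0, 0.0]
contact_force: [-0.4, 0.7, -0.1]
gripper_width: 0.5
```

Call:
apply_moves --increments '[[[0,0,0.015,0,0,0,-1],[0,0,0.015,0,0,0,-1]]]'

```text
clock: 7.2
position: [571.2, -1.9, 129.3]
ee_rot: [1.0, 0.0, -0.0, 0.0]
contact_force: [0.3, 0.4, -0.6]
gripper_width: 0.1
```

Call:
apply_moves --increments '[[[0,0,0.015,0,0,0,-1],[0,0,0.015,0,0,0,-1]]]'

```text
clock: 7.4
position: [571.2, -2.0, 127.8]
ee_rot: [1.0, 0.0, -0.0, 0.0]
contact_force: [-0.4, 0.5, 0.4]
gripper_width: -0.2
```

Call:
apply_moves --increments '[[[0,0,0.015,0,0,0,-1],[0,0,0.015,0,0,0,-1]]]'

```text
clock: 7.6
position: [571.4, -1.9, 126.5]
ee_rot: [1.0, 0.0, 0.0, 0.0]
contact_force: [-0.3, 0.2, -0.2]
gripper_width: 0.3
```

Call:
apply_moves --increments '[[[0,0,0.015,0,0,0,-1],[0,0,0.015,0,0,0,-1]]]'

```text
clock: 7.8
position: [571.5, -1.9, 125.2]
ee_rot: [1.0, 0.0, 0.0, 0.0]
contact_force: [-0.4, 0.6, 2.2]
gripper_width: -0.0
```

Call:
apply_moves --increments '[[[0,0,0.015,0,0,0,-1],[0,0,0.015,0,0,0,-1],[0,0,0.015,0,0,0,-1]]]'

```text
clock: 8.1
position: [571.5, -1.9, 123.9]
ee_rot: [1.0, 0.0, 0.0, 0.0]
contact_force: [-1.1, -0.8, 4.7]
gripper_width: -0.0
```

Call:
apply_moves --increments '[[[0,0,0.01,0,0,0,-1],[0,0,0.01,0,0,0,-1],[0,0,0.01,0,0,0,-1]]]'

```text
clock: 8.4
position: [571.5, -1.9, 123.0]
ee_rot: [1.0, 0.0, 0.0, 0.0]
contact_force: [-1.5, -0.4, 6.2]
gripper_width: 0.5
```

Call:
apply_moves --increments '[[[0,0,0.01,0,0,0,-1],[0,0,0.01,0,0,0,-1],[0,0,0.01,0,0,0,-1]]]'

```text
clock: 8.7
position: [571.5, -1.9, 122.1]
ee_rot: [1.0, 0.0, 0.0, 0.0]
contact_force: [-1.5, -0.2, 6.9]
gripper_width: 0.1
```

Run:
```python
from h import *
for i in range(4):
    s=arm.read_state();print(s["clock"],s["position"],s["contact_force"]);arm.get_image("top")
```

```text
8.7 [571.52696299  -1.9083185  122.14433556] [-1.48800989 -0.21987781  6.88494083]
8.75 [571.55299349  -1.91307764 122.17540366] [-1.24950475  0.51868585  6.67774078]
8.8 [571.54818415  -1.90200552 122.18554911] [-1.63243874  0.19576693  6.97293931]
8.85 [571.55122336  -1.8918508  122.17972134] [-2.21179025 -0.01488916  5.83408129]
```

Call:
apply_moves --increments '[[[0,0,-0.15,0,0,0,-1],[0,0,-0.28,0,0,0,-1],[-0.1,0.36,-0.28,0,0,0,-1],[-0.25,0.75,-0.28,0,0,0,-1]]]'

```text
clock: 9.3
position: [546.9, -76.7, 149.9]
ee_rot: [1.0, 0.001, 0.001, -0.0]
contact_force: [-0.3, -0.6, -1.3]
gripper_width: -0.0
```

Call:
apply_moves --increments '[[[-0.1,0.38,0,0,0,0,-1],[-0.2,0.75,0,0,0,0,-1],[-0.2,0.75,0.08,0,0,0,-1],[-0.2,0.75,0.14,0,0,0,-1],[-0.2,0.75,0.18,0,0,0,-1],[-0.2,0.75,0.18,0,0,0,-1],[-0.2,0.75,0.18,0,0,0,-1]]]'

```text
clock: 10.0
position: [526.7, -151.0, 131.4]
ee_rot: [1.0, 0.001, -0.0, 0.0]
contact_force: [0.4, 0.0, -0.2]
gripper_width: 0.2
```

Call:
apply_moves --increments '[[[0,0,0.015,0,0,0,-1],[0,0,0.015,0,0,0,-1]]]'

```text
clock: 10.2
position: [526.5, -151.5, 130.0]
ee_rot: [1.0, 0.0, 0.0, -0.0]
contact_force: [-0.7, 0.2, -0.0]
gripper_width: -0.4
```

Call:
apply_moves --increments '[[[0,0,0.015,0,0,0,-1],[0,0,0.015,0,0,0,-1]]]'

```text
clock: 10.4
position: [526.3, -151.8, 128.4]
ee_rot: [1.0, 0.0, -0.0, -0.0]
contact_force: [-0.6, 1.1, 0.0]
gripper_width: -0.1
```

Call:
apply_moves --increments '[[[0,0,0.015,0,0,0,-1],[0,0,0.015,0,0,0,-1]]]'

```text
clock: 10.6
position: [526.2, -151.9, 126.8]
ee_rot: [1.0, 0.0, -0.0, -0.0]
contact_force: [-1.0, 1.5, 0.3]
gripper_width: 0.2
```

Call:
apply_moves --increments '[[[0,0,0.015,0,0,0,-1],[0,0,0.015,0,0,0,-1]]]'

```text
clock: 10.8
position: [526.2, -151.9, 125.3]
ee_rot: [1.0, 0.0, -0.0, -0.0]
contact_force: [-0.9, 0.8, 0.1]
gripper_width: -0.0
```

Call:
apply_moves --increments '[[[0,0,0.015,0,0,0,-1],[0,0,0.015,0,0,0,-1]]]'

```text
clock: 11.0
position: [526.2, -151.9, 123.8]
ee_rot: [1.0, 0.0, -0.0, -0.0]
contact_force: [-0.7, -0.5, -0.3]
gripper_width: -0.2
```

Call:
apply_moves --increments '[[[0,0,0.015,0,0,0,-1],[0,0,0.015,0,0,0,-1]]]'

```text
clock: 11.2
position: [526.5, -151.9, 122.5]
ee_rot: [1.0, 0.0, 0.0, 0.0]
contact_force: [0.3, 0.4, 0.8]
gripper_width: -0.1
```

Call:
apply_moves --increments '[[[0,0,0.015,0,0,0,-1],[0,0,0.015,0,0,0,-1]]]'

```text
clock: 11.4
position: [526.5, -151.9, 121.4]
ee_rot: [1.0, 0.0, 0.0, 0.0]
contact_force: [-1.6, 0.2, 3.8]
gripper_width: 0.1
```

Call:
apply_moves --increments '[[[0,0,0.015,0,0,0,-1],[0,0,0.015,0,0,0,-1],[0,0,0.015,0,0,0,-1]]]'

```text
clock: 11.7
position: [526.6, -152.0, 120.4]
ee_rot: [1.0, 0.0, 0.0, 0.0]
contact_force: [-1.4, 0.8, 7.4]
gripper_width: -0.3
```

Call:
apply_moves --increments '[[[0,0,0.015,0,0,0,-1],[0,0,0.015,0,0,0,-1],[0,0,0.015,0,0,0,-1]]]'

```text
clock: 12.0
position: [526.6, -152.0, 119.4]
ee_rot: [1.0, 0.0, 0.0, 0.0]
contact_force: [-1.8, 0.5, 10.4]
gripper_width: 0.1
```

Call:
apply_moves --increments '[[[0,0,-0.16,0,0,0,-1],[0,0,-0.32,0,0,0,-1],[0.1,-0.36,-0.32,0,0,0,1],[0.25,-0.75,-0.32,0,0,0,1]]]'

```text
clock: 12.4
position: [551.0, -77.0, 150.3]
ee_rot: [1.0, -0.002, 0.0, -0.0]
contact_force: [0.6, 0.1, 0.1]
gripper_width: 28.3
```

Call:
apply_moves --increments '[[[0.1,-0.38,0,0,0,0,1],[0.204,-0.765,0,0,0,0,1],[0.204,-0.765,0,0,0,0,1],[0.204,-0.765,0,0,0,0,1],[0.204,-0.765,0,0,0,0,1]]]'

```text
clock: 12.9
position: [571.2, -1.0, 149.6]
ee_rot: [1.0, -0.0, -0.001, 0.0]
contact_force: [0.0, -0.8, -0.1]
gripper_width: 85.5
```

Run:
```python
from h import *
for n in("top","side"):
    p=arm.get_image(n);s=arm.read_state();t=np.array([571.5,0,30.])
    u,v=proj(p,t)
    im=p["img"][:,:,::-1].copy();c=im[int(v)-50:int(v)+50,int(u)-65:int(u)+65]
    cv2.imwrite(f"pics/{n}2.png",cv2.resize(c,None,fx=6,fy=6,interpolation=cv2.INTER_CUBIC))
```

```text
(no output)
```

View pics/side2.png

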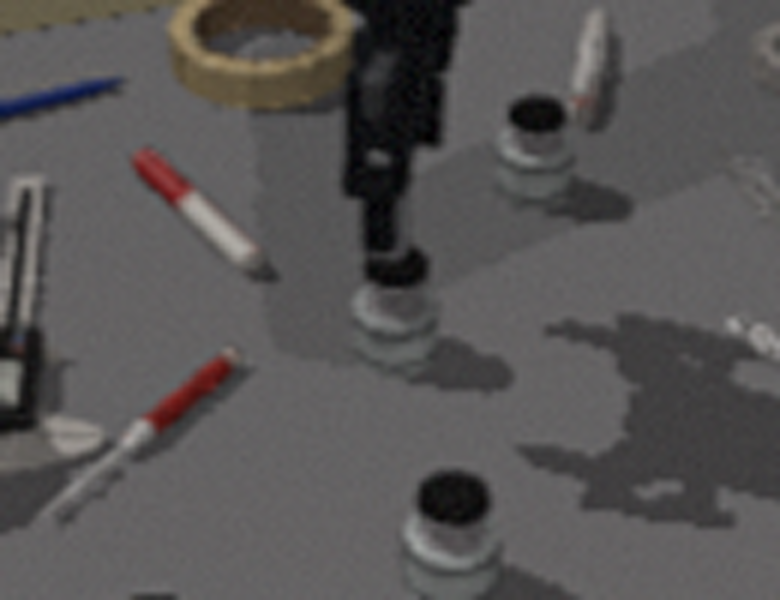

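Call:
apply_moves --increments '[[[0,0,0.2,0,0,0,1],[0,0,0.4,0,0,0,1],[0,0,0.58,0,0,0,1],[0,0,0.7,0,0,0,1],[0,0,0.75,0,0,0,1],[0,0,0.75,0,0,0,1],[0,0,0.75,0,0,0,1]]]'

```text
clock: 13.7
position: [572.2, -0.5, 75.7]
ee_rot: [1.0, 0.0, 0.001, -0.0]
contact_force: [0.6, 1.3, 0.7]
gripper_width: 85.4
```

Call:
apply_moves --increments '[[[0,0,0,0,0,0,0.4],[0,0,0,0,0,0,0.2],[0,0,0,0,0,0,0.1],[0,0,0,0,0,0,0.05],[0,0,0,0,0,0,0.0],[0,0,0,0,0,0,-0.05],[0,0,0,0,0,0,-0.1],[0,0,0,0,0,0,-0.15],[0,0,0,0,0,0,-0.3],[0,0,0,0,0,0,-0.4]]]'

```text
clock: 14.7
position: [571.9, -0.3, 75.5]
ee_rot: [1.0, 0.0, 0.0, -0.0]
contact_force: [-1.9, 1.4, 5.7]
gripper_width: 38.5
```

Call:
apply_moves --increments '[[[0,0,0,0,0,0,-1],[0,0,0,0,0,0,-1],[0,0,-0.05,0,0,0,-1],[0,0,-0.15,0,0,0,-1],[0,0,-0.3,0,0,0,-1],[0,0,-0.3,0,0,0,-1],[0,0,-0.3,0,0,0,-1]]]'

```text
clock: 15.4
position: [571.6, -0.5, 105.1]
ee_rot: [1.0, -0.0, 0.0, -0.0]
contact_force: [0.1, -0.1, -3.0]
gripper_width: 38.3
```

Run:
```python
from h import *
for n in("top","side"):
    p=arm.get_image(n);s=arm.read_state();t=np.array([571.5,0,50.])
    print(s["position"],s["contact_force"],s["gripper_width"])
    u,v=proj(p,t)
    im=p["img"][:,:,::-1].copy();c=im[int(v)-50:int(v)+50,int(u)-65:int(u)+65]
    cv2.imwrite(f"pics/{n}3.png",cv2.resize(c,None,fx=6,fy=6,interpolation=cv2.INTER_CUBIC))
```

```text
[ 5.71270795e+02 -5.20118177e-01  1.04619283e+02] [-0.43860597  0.09561918 -1.34865104] 38.20300938391659
[571.18653034  -0.58417666 104.38196525] [-0.47786338 -0.75645075 -1.863331  ] 38.565597625712414
```

View pics/side3.png

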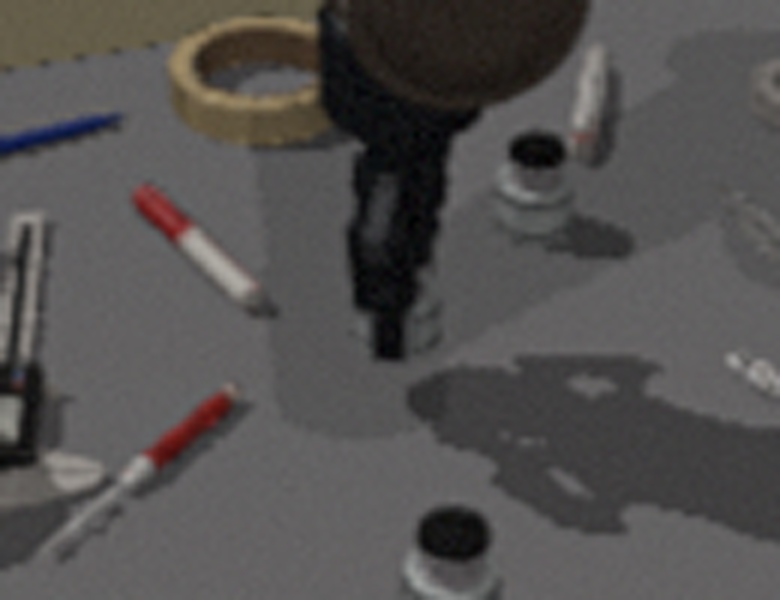

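Call:
apply_moves --increments '[[[0,0,-0.3,0,0,0,-1],[0,0,-0.6,0,0,0,-1],[-0.15,-0.2,-0.85,0,0,0,-1],[-0.3,-0.5,-0.85,0,0,0,-1],[-0.48,-0.9,-0.85,0,0,0,-1]]]'

```text
clock: 16.0
position: [523.3, 89.6, 190.2]
ee_rot: [1.0, -0.001, 0.0, -0.0]
contact_force: [-0.0, 1.0, -1.8]
gripper_width: 38.1
```

Call:
apply_moves --increments '[[[-0.16,-0.33,0,0,0,0,-1],[-0.32,-0.66,0,0,0,0,-1],[-0.48,-1.0,0,0,0,0,-1]]]'

```text
clock: 16.3
position: [474.5, 190.5, 189.3]
ee_rot: [1.0, -0.0, -0.001, 0.0]
contact_force: [0.7, -0.6, -1.3]
gripper_width: 38.2
```

Call:
apply_moves --increments '[[[-0.16,-0.33,0,0,0,0,-1],[-0.32,-0.66,0,0,0,0,-1],[-0.48,-1.0,0.1,0,0,0,-1],[-0.48,-1.0,0.3,0,0,0,-1],[-0.48,-1.0,0.5,0,0,0,-1],[-0.48,-1.0,0.6,0,0,0,-1],[-0.48,-1.0,0.6,0,0,0,-1]]]'

```text
clock: 17.0
position: [427.0, 288.7, 128.2]
ee_rot: [1.0, -0.0, -0.001, 0.002]
contact_force: [-0.5, -0.5, -2.6]
gripper_width: 38.4
```

Run:
```python
from h import *
for n in("top","side"):
    p=arm.get_image(n);s=arm.read_state();t=np.array([427,292,40.])
    print(s["position"],s["contact_force"],s["gripper_width"])
    u,v=proj(p,t)
    im=p["img"][:,:,::-1].copy();c=im[int(v)-60:int(v)+60,int(u)-75:int(u)+75]
    cv2.imwrite(f"pics/{n}4.png",cv2.resize(c,None,fx=5,fy=5,interpolation=cv2.INTER_CUBIC))
```

```text
[427.62038121 289.1722084  129.37853389] [ 0.08129538 -0.50924253 -1.41663509] 38.760043199568976
[428.04511366 289.53802461 130.17774422] [-0.10907226  0.21600679 -1.54909   ] 38.55563983303537
```

View pics/side4.png

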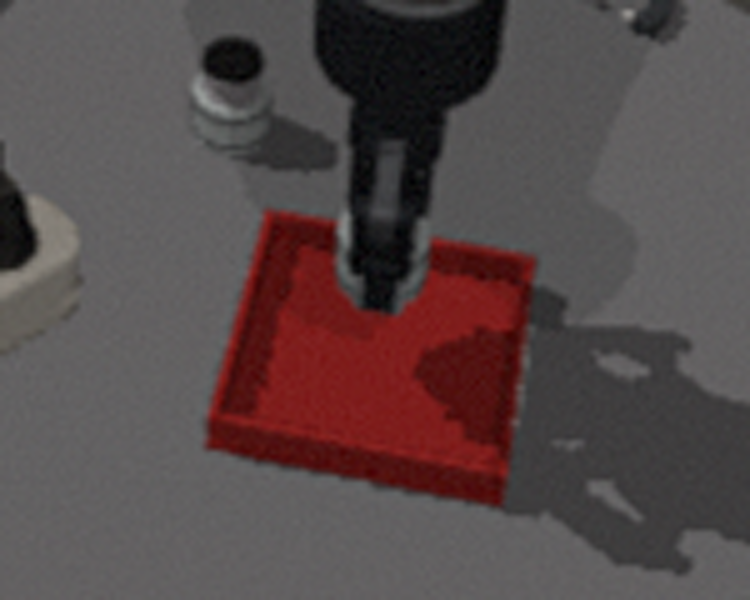

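View pics/top4.png

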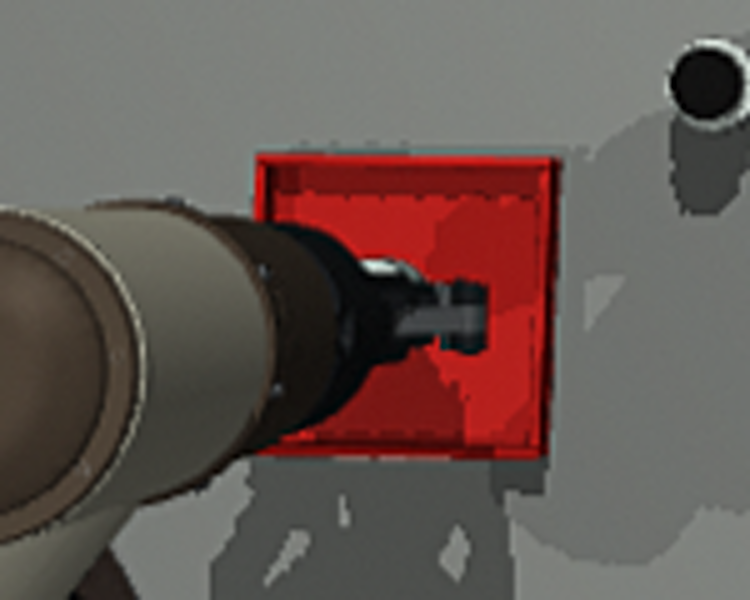

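Call:
apply_moves --increments '[[[0,0.0,0.12,0,0,0,-1],[0,0.0,0.25,0,0,0,-1],[0,0.0,0.36,0,0,0,-1],[0,0,0.43,0,0,0,-1],[0,0,0.46,0,0,0,-1],[0,0,0.46,0,0,0,-1],[0,0,0.46,0,0,0,-1]]]'

```text
clock: 17.8
position: [427.9, 289.8, 84.3]
ee_rot: [1.0, 0.0, 0.0, -0.0]
contact_force: [0.2, 0.2, -1.8]
gripper_width: 38.4
```

Call:
apply_moves --increments '[[[0,0,0.01,0,0,0,-1],[0,0,0.02,0,0,0,-1],[0,0,0.02,0,0,0,-1]]]'

```text
clock: 18.1
position: [427.7, 289.6, 82.1]
ee_rot: [1.0, 0.0, 0.0, -0.0]
contact_force: [-0.6, -0.3, -1.5]
gripper_width: 38.8
```

Call:
apply_moves --increments '[[[0,0,0.01,0,0,0,-1],[0,0,0.01,0,0,0,-1]]]'

```text
clock: 18.3
position: [427.6, 289.5, 81.0]
ee_rot: [1.0, 0.0, -0.0, 0.0]
contact_force: [0.1, -0.2, -1.7]
gripper_width: 38.8
```

Call:
apply_moves --increments '[[[0,0,0.008,0,0,0,-1],[0,0,0.008,0,0,0,-1]]]'

```text
clock: 18.5
position: [427.7, 289.6, 80.4]
ee_rot: [1.0, 0.0, 0.0, -0.0]
contact_force: [-0.5, -0.1, 0.7]
gripper_width: 38.3
```

Call:
apply_moves --increments '[[[0,0,0.002,0,0,0,-0.1],[0,0,0.002,0,0,0,0],[0,0,0.002,0,0,0,0.1],[0,0,0.002,0,0,0,0.3],[0,0,0.002,0,0,0,0.4],[0,0,0.002,0,0,0,0.5],[0,0,0.002,0,0,0,0.5],[0,0,0.002,0,0,0,0.5]]]'

```text
clock: 19.3
position: [427.7, 289.5, 80.0]
ee_rot: [1.0, 0.0, -0.0, 0.0]
contact_force: [0.5, -0.3, -0.0]
gripper_width: 63.9
```

Call:
apply_moves --increments '[[[0,0,-0.05,0,0,0,0.5],[0,0,-0.2,0,0,0,0.5],[0,0,-0.4,0,0,0,0.5],[0,0,-0.7,0,0,0,0.5],[0,0,-1.0,0,0,0,0.5]]]'

```text
clock: 19.8
position: [427.5, 289.3, 181.1]
ee_rot: [1.0, 0.0, -0.0, 0.0]
contact_force: [0.5, 0.8, 0.8]
gripper_width: 64.0
```

Call:
apply_moves --increments '[[[0,0,-0.4,0,0,0,0.5],[-0.1,-0.4,-0.8,0,0,0,0.5],[-0.2,-0.8,-0.9,0,0,0,0.5],[-0.2,-1.0,-0.9,0,0,0,0.5]]]'

```text
clock: 20.2
position: [407.6, 393.0, 274.3]
ee_rot: [1.0, 0.001, 0.002, -0.004]
contact_force: [-0.1, -0.2, 0.4]
gripper_width: 63.8
```

Call:
apply_moves --increments '[[[-0.1,-0.4,0,0,0,0,0.5],[-0.2,-0.8,0,0,0,0,0.5],[-0.3,-1.0,0,0,0,0,0.5],[-0.3,-1.0,0,0,0,0,0.5],[-0.3,-1.0,0,0,0,0,0.5]]]'

```text
clock: 20.7
position: [377.2, 489.2, 269.8]
ee_rot: [1.0, 0.0, -0.0, 0.001]
contact_force: [0.7, 0.3, -0.5]
gripper_width: 64.3
```

Run:
```python
from h import *
for n in("top","side"):
    p=arm.get_image(n);s=arm.read_state();t=np.array([460,200,0.])
    print(s["clock"],s["position"],s["contact_force"],s["gripper_width"])
    for X in((428,290,0),): print(n,proj(p,X))
    for m in arm.mark_of("foot_1",p): print(m["at"],m["conf"],at_z(p,*m["at"],0))
    u,v=proj(p,t)
    im=p["img"][:,:,::-1].copy();c=im[120:360,90:450]
    cv2.imwrite(f"pics/{n}5.png",cv2.resize(c,None,fx=2.2,fy=2.2,interpolation=cv2.INTER_CUBIC))
```

```text
20.75 [377.52057241 488.64407192 269.94667215] [ 0.35350039 -0.2036926  -0.05906853] 63.68330595339618
top (np.float64(166.02797868539614), np.float64(280.26248136727884))
[163.2, 279.2] 0.74 [430.49200259 296.30957561   0.        ]
[225.5, 240.4] 0.7 [513.250783   157.23275672   0.        ]
[363.7, 233.1] 0.64 [ 521.99862054 -155.91507677    0.        ]
20.85 [377.95456164 488.37693393 270.27306949] [ 0.69249212 -0.15964575  0.17531252] 63.60903081411144
side (np.float64(320.2911450659093), np.float64(286.5826872459643))
[318.0, 286.9] 0.9 [433.03994343 291.96681654   0.        ]
[293.6, 240.8] 0.83 [513.66296043 152.14770884   0.        ]
[305.3, 175.5] 0.62 [ 527.90679718 -151.69029637    0.        ]
```

View pics/side5.png

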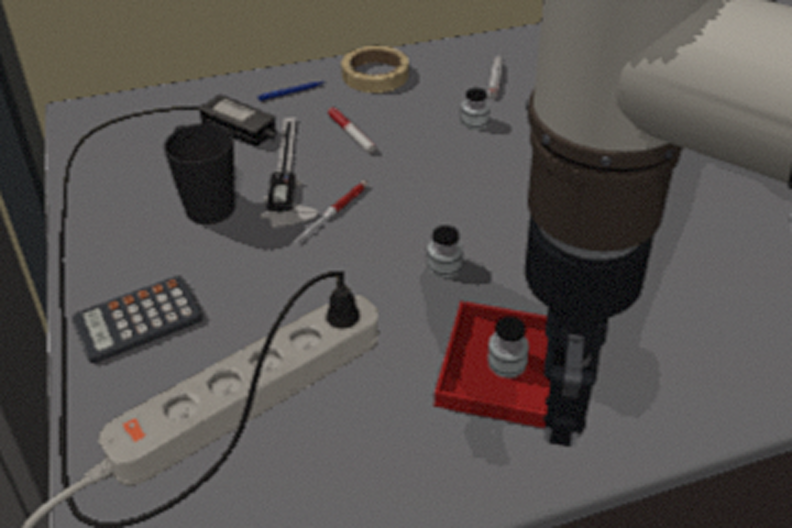

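View pics/top5.png

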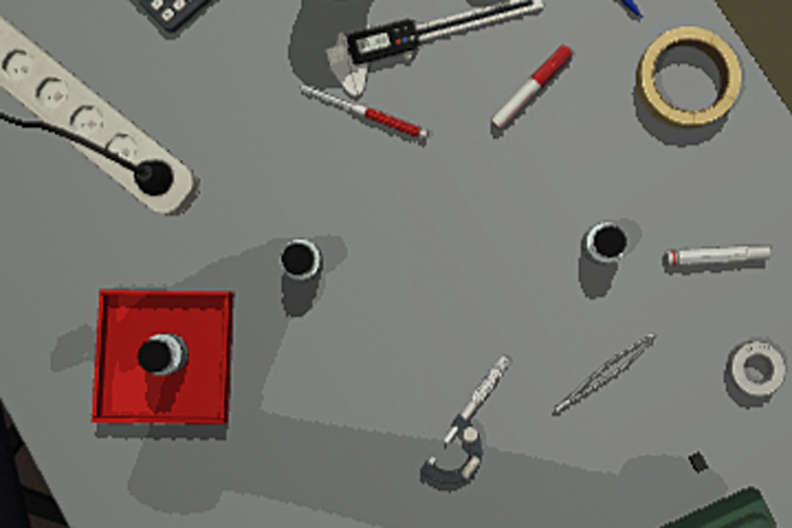

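Run:
```python
from h import *
def circ(p,c,z,r):
    return np.array([proj(p,(c[0]+r*np.cos(t),c[1]+r*np.sin(t),z)) for t in np.linspace(0,6.28,60)])
out=[]
for n,g in(("top",(161.8,280.5)),("side",(322,270))):
    p=arm.get_image(n)
    for c,z0,h in(((427.7,289.5),5,53.6),((516.9,152),0,51.5)):
        u,v=map(int,proj(p,(c[0],c[1],30)))
        k=10;s=p["img"][v-20:v+20,u-20:u+20,::-1]
        w=cv2.resize(s,None,fx=k,fy=k,interpolation=cv2.INTER_CUBIC);w2=w.copy()
        for z,r,col in((z0,20,(0,255,0)),(z0+30,20,(255,255,0)),(z0+h,16,(0,255,255))):
            q=((circ(p,c,z,r)-[u-20,v-20]+.5)*k).astype(np.int32);cv2.polylines(w2,[q],True,col,1)
        out.append(np.hstack([w2]))
cv2.imwrite("pics/chk.png",cv2.resize(np.vstack([np.hstack(out[:2]),np.hstack(out[2:])]),(600,600)))
```

```text
(no output)
```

View pics/chk.png

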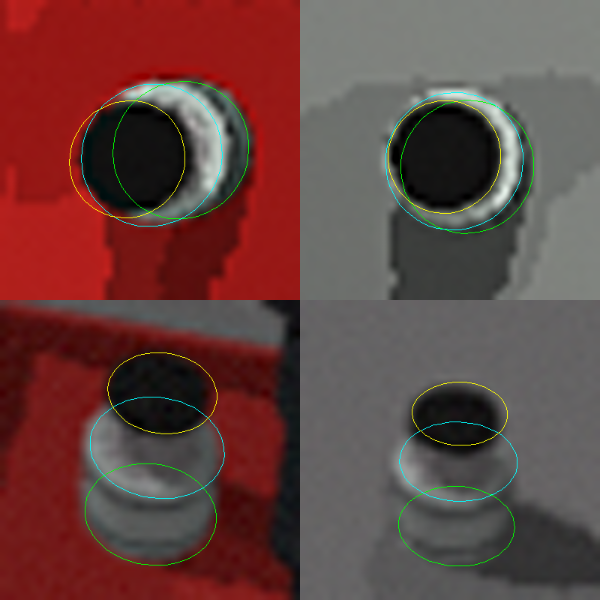

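Run:
```python
from h import *
print(arm.job_done())
```

```text
the job is handed in; nothing more can be done
None
```

The soft foot was the middle one, at about (571, -1) mm. It now stands upright near the centre of the red tray, and I handed the job in at about 21 s of the 67 s allowed.

| Foot, where it stood | Force near full press | Depth at that force | Stiffness | Verdict |
|---|---|---|---|---|
| (517, 152) | 12.9 N | about 4.5 mm | about 3 N/mm | sound |
| (571, -1) | about 6.6 N | about 4.7 mm | about 1.4 N/mm | soft |
| (526, -152) | 10.4 N | about 3.5 mm | about 3 N/mm | sound |

The depths are worked out from the measured tool height and the estimated contact height, because the cap readings themselves are not in the robot's state. All estimates stayed below the 7 mm limit.

I gripped the soft foot by its cup and lowered it in 1 mm steps until the tray floor took its weight. The force at the wrist then was under 1 N. I opened the fingers and backed the arm away.

**Last checks:**
- **Soft foot:** outlines of an upright foot at the tray position matched it in both camera views. An apparent sideways offset of its cap in the top view turned out to be perspective.
- **Sound feet:** both stand upright where they were. The network's positions for them differ by up to about 8 mm between views, which is its own scatter.
- **Bystanders:** the plug gauge, marker and screwdriver look unmoved by eye; I did not measure their positions again.
- **Robot:** at hand-in the gripper was clear of everything, with contact force at the noise level.

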